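# Refit the speed knob of a magnetic stirrer

### The arm

A 6-joint arm with a two-finger parallel gripper is mounted at the origin on the work surface. World frame = base frame: x ahead of the robot, y to its left, z up, the work surface at z = 0. Lengths are in m, angles in rad, forces in N, time in s.
With the tool pointing down it reaches from about 0.225 to 0.875 m from the base axis. Payload 3.4 kg.
Tool frame: the origin (TCP) lies at the very end of the fingers, on their centre line; the grasp point (between the pads) lies 19 mm behind it; x points along the fingers, z is the direction in which the jaws open and shut, and the axes are right-handed (so a half turn about x gives the same grasp; the last joint's range is limited). The gripper opens to 85 mm and grips with 20 to 120 N. Pads are 22 mm wide; open, the fingers measure 114 mm over their backs; the gripper's body (76 mm by 85 mm) begins 54 mm behind the grasp point. The pads swing forward as they close: fully open they stand 13 mm farther back than shut.
Start: joints at [-1.258, 0.276, 1.505, -0, 1.361, -0.121], TCP at [0.242, -0.522, 0.231] pointing down, gripper open.
Joint ranges: [-2.89, 2.89], [-0.75, 2.08], [0.22, 2.7], [-1.18, 4.32], [0.11, 2.71], [-2.7, 2.7]. Speed limits (rad/s): [2.57, 2.57, 3.14, 3.14, 3.14, 3.14].

### API

Orientations are given as a unit quaternion [w, x, y, z].
In Python, from rig import manip, viewer, finder gives the robot as it stands.
- The arm moves only by the tool move_arm, never from a script. Its argument "rows" is a list of rows, each a list of 3 entries, a list of its own where there are three numbers: the shift along the tool's x, y, z in mm, then the turn about the tool's x in rad, then the finger opening in mm, from 0 to 85.4. A call has 1 to 8 rows; each row is the pose to reach, as a shift and turn from the pose measured when the call began, along the tool's axes at that moment; what a row does not reach only later rows make up. A row lasts 1/12 s, in which the tool goes at most 41.7 mm and 7.16 degrees, less where a joint would pass 70% of its speed; a pose out of reach is approached as far as the arm can. A call with a gripper value outside its range is refused whole. The fingers move at their own pace and stop on an object; "force" is the grip in N (left out, the last holds). Time passes only in rows, so rows that repeat a pose let the fingers close. It gives the time, the measured TCP pose, the force and the opening at its end, in the units of the state.
- manip.get_state(): the state, without advancing time (a new reading comes with each control period).
- viewer.get_image(name): name is "side" or "top" or "wrist"; returns the picture (400x640x3 uint8, red, green, blue); there is no depth.
- viewer.get_calibration(name): a dict with "mtx" (3x3 intrinsics, pixels), "R" (3x3) and "t" (3): a world point X has camera coordinates R X + t. Camera axes: x right, y down, z forward; pixel columns grow to the right and rows downward; lengths in m; the calibration is good to about 2 mm. A picture is of the moment at which its call begins: read the wrist's pose just before it. get_calibration takes no time and is no camera call; for the wrist camera it gives the pose at the moment of the call.
- manip.sign_off(): hands the job in, once; it reports no verdict.
Trained networks look in the newest picture that a camera, given by its name, has taken for a name from the list of things; names that differ only in an ending like _2 or _b are one class to them, and where a whole thing is asked for, a point or a joint stands for the part that bears it (a point fixed in the world has none). Each returns a list of dicts, best first, with "score" (0 to 1); they miss things now and then, are a little off and sometimes report something else, mostly with a low value. They report only what shows in the picture. A call takes as long as a camera call. They do not tell look-alikes from the thing itself.
- finder.look_for(target, camera): "centre" ([column, row] in pixels, amid what is visible of it).
- finder.trace(target, camera): "mask" (400x640 bool, what is visible of it) and "centre" ([column, row] in pixels, amid what is visible of it).
The state is a dict: "clock": time; "qpos": joint angles; "qd": joint speeds; "effort": joint torques, N m; "position": TCP position; "ee_rot": TCP orientation; "contact_force": force on the tool from outside, world axes, zero at the start; "moment": the same for the moment, N m; "width": finger opening in m.
Only numpy, scipy, OpenCV 4.12 (cv2) and the standard library are available. Lean on these libraries where they do the work, as an engineer would, in place of code of your own. Each camera call takes 0.05 s, during which the arm holds its last target.

### The job

The speed knob has come off the low white magnetic stirrer. Put it back on its D-shaft, finding the flat by feel, and push it down until it snaps fully home; then turn it down (anticlockwise) to its off stop at the dot and let go. Never force it, neither onto the shaft nor against the stop, and leave everything else standing where it is.

Things in the scene. Friction and masses are not known exactly. Their poses are not given: they have to be found in the camera images.
- knob: Loose black 12-sided knob, 36 mm over its flats (one under the pointer), 26 mm high, stands bore down on the bench (its top has a white pointer line; the plain ribbed cap is not it). Origin: centre of its underside; z up, x to the pointer. Bore 11 mm wide, 16 mm deep, its flat on the pointer's side, 2.3 mm from the axis; a ridge opposite snaps over the shaft's bead. Reported None while held.
- pointer (a point): Outer end of the knob's pointer line: top edge of the knob, 18 mm from its axis along the knob's x, 26 mm above its underside.
- dial (a point): On the shaft's axis at the top of the fixed nut that the knob's underside seats on, 52 mm over the bench, 2 mm over the deck; z up, x to the off dot (26 mm out). D-shaft: steel, 10 mm across, flat 2 mm from the axis, tip 14 mm above this point. As found its flat faces 0.55 to 2.25 rad clockwise (from above) of the dot; this angle is not reported: look or feel. Clockwise is faster.
- stirrer: Fixed low white magnetic stirrer, 270 x 160 mm, deck 50 mm high; origin under its centre, x away from its front. Round plate with a beaker behind, bare shaft on the deck in front (85 mm before the centre). The shaft turns stiffly (0.05 N m) and stops at the dot. Its spring bead resists the knob with 8 to 14 N from 5 mm above home, then snaps. Contacts of over 80 N in sum (0.14 N m at the stop) break it.
- screw_cap: Plain black ribbed screw cap, 45 mm across, 25 mm high, lying on the bench; not to be moved. Origin under its centre.
- beaker: Glass beaker, 68 mm across, 82 mm high, standing on the stirrer's plate (57 mm over the bench), 140 mm behind the shaft; not to be moved. Origin under its centre.
- media_bottle: Glass bottle, 68 mm across, 150 mm high, on the bench; not to be moved. Origin under its centre.
- petri_dish0: Lower of two stacked clear dishes, 90 mm across, 15 mm high; not to be moved. Origin under its centre.
- petri_dish1: Upper of the two stacked clear dishes, 90 mm across, 15 mm high; not to be moved. Origin under its centre.
- marker: White marker pen with black cap, 130 mm long, 15 mm thick, lying along its x on the bench; not to be moved.
- stir_bar: White stirring bar, 45 mm long, 10 mm thick, lying along its x on the bench; not to be moved.
Mind the look-alikes: they are no part of the job. What is shaped like the knob but orange or yellow is not meant.

How it is judged:
On the way, in this order (a step that is already met when the one before it is completed fails the run):
1. the knob has snapped fully home on its shaft (z of knob in the frame of dial between -0.002 and 0.002 m and horizontal distance between knob and dial below 0.0025 m and angle between knob's own z axis and vertical below 0.08 rad), for 0.2 s.
2. the knob is turned down to the off dot (all of step 1 and y of pointer in the frame of dial between -0.0047 and 0.0047 m and x of pointer in the frame of dial above 0.012 m), for 0.2 s.
At the end, for the whole second after the job is handed in: The knob is fully home on the shaft (underside within 2 mm of the nut's top, centred within 2.5 mm, upright) with its pointer within 15 degrees of the off dot, released and at rest; nothing else was knocked about (all of step 2 and linear speed of knob below 0.01 m/s and angular speed of knob below 0.1 rad/s and contact force between knob and the fingers below 0.1 N); the robot touches nothing.
It fails at once if the knob is forced: more than 80 N of contact force between knob and stirrer (contact force between knob and stirrer above 80 N).
It fails at once if a bystander is pushed away: beaker by over 15 mm, screw cap, bottle or dish by over 30 mm, marker or stir bar by over 50 mm (distance of any of screw_cap, media_bottle, petri_dish0, petri_dish1 from where it was at the start of the episode above 0.03 m or distance of beaker from where it was at the start of the episode above 0.015 m or distance of any of marker, stir_bar from where it was at the start of the episode above 0.05 m).
It fails at once if the beaker or the bottle is tipped (angle between any of beaker, media_bottle's own z axis and vertical above 0.3 rad).
It also fails if it takes over 72 s, if anything falls off the work surface, if the arm or the gripper's body presses on something with over 40 N, if the wrist force passes 120 N, or if a joint passes its speed limit or range.

## Working session

There is one attempt and no reset: what is moved stays moved. The work goes in short steps, Python scripts to look and compute and a tool call to move; the robot and the scene stay as the last step left them, time stands still between calls to the robot, and variables do not carry over. Pictures are saved under pics/ and viewed, and the job is handed in when it is done.

Besides the shell and the picture viewer there is one more tool, called after "Call:" in YAML: its name, and indented under it one key for each argument. move_arm: Moves the arm, as the interface text tells. Its arguments: {"type":"object","properties":{"rows":{"type":"array"},"force":{"type":"number"}},"required":["rows"]}

```bash
ls; mkdir -p pics; python3 - <<'E'
from rig import manip, viewer, finder
import cv2, numpy as np
print(manip.get_state())
for n in ("side","top","wrist"):
    im=viewer.get_image(n); cv2.imwrite(f"pics/{n}0.png",im[:,:,::-1])
    c=viewer.get_calibration(n); print(n,c)
print(manip.get_state()['clock'])
E
```

```text
pics
{'clock': 0.0, 'qpos': array([-1.25799869e+00,  2.76615075e-01,  1.50614287e+00, -2.32884219e-05,
        1.36068590e+00, -1.21001170e-01]), 'qd': array([ 0.00088199, -0.00048333, -0.00105557, -0.00257375,  0.00244877,
        0.00117641]), 'effort': array([-8.16852098e-04, -4.16782701e+01, -2.45807004e+01, -2.16732960e-04,
        1.10198470e-02,  1.10081442e-05]), 'position': array([ 0.24150777, -0.52124123,  0.23042437]), 'ee_rot': array([ 0.59537662,  0.38109187,  0.59639684, -0.38027158]), 'contact_force': array([-0.57946353,  0.55102114,  0.00221895]), 'moment': array([ 0.00669361, -0.0030978 ,  0.01030315]), 'width': 0.08530989485624303}
side {'mtx': array([[469.80187472,   0.        , 320.72070312],
       [  0.        , 469.80187472, 210.13142553],
       [  0.        ,   0.        ,   1.        ]]), 'R': array([[-0.96984976, -0.24338345,  0.01248759],
       [-0.1547122 ,  0.5752972 , -0.80317948],
       [ 0.18829652, -0.7808954 , -0.59560624]]), 't': array([0.54065646, 0.13584143, 0.95871267])}
top {'mtx': array([[458.98339357,   0.        , 310.405259  ],
       [  0.        , 458.98339357, 194.82437734],
       [  0.        ,   0.        ,   1.        ]]), 'R': array([[ 0.01556443, -0.99987695,  0.00195971],
       [-0.97807072, -0.01563204, -0.20768558],
       [ 0.20769066,  0.00131577, -0.97819367]]), 't': array([0.00565138, 0.56213139, 1.0849108 ])}
wrist {'mtx': array([[300.78671761,   0.        , 314.67919135],
       [  0.        , 300.78671761, 196.79050159],
       [  0.        ,   0.        ,   1.        ]]), 'R': array([[ 0.42003769, -0.90750575, -0.00128606],
       [-0.8585764 , -0.39784906,  0.32336155],
       [-0.29396413, -0.13471986, -0.94627462]]), 't': array([-0.57312167, -0.04169752,  0.38102786])}
0.15
```

View pics/side0.png

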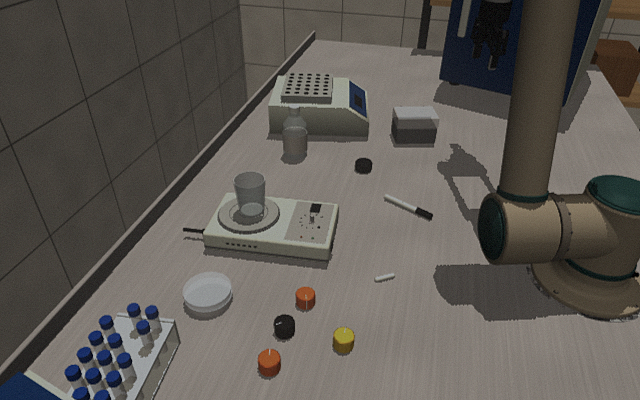

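View pics/top0.png

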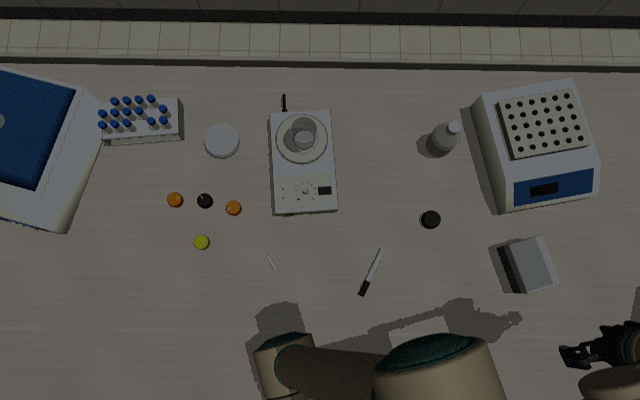

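View pics/wrist0.png

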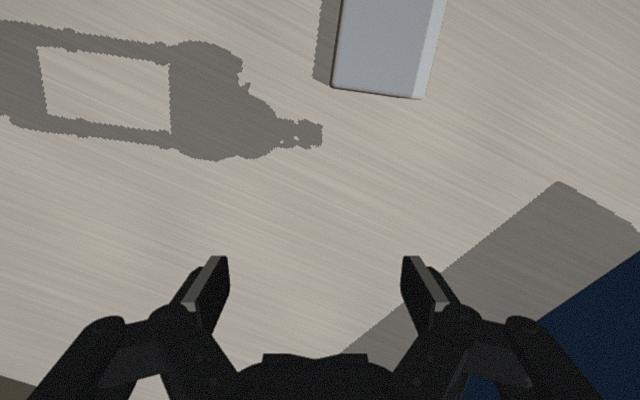

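The side view shows the black pointer knob at (284,326), between orange knobs at (305,298) and (269,362) and a yellow one at (343,340). In the top view the knob is at (205,200) and the shaft is near (308,190). The wrist view shows neither yet.

```bash
cat > h.py <<'E'
from rig import manip, viewer, finder
import cv2, numpy as np
from scipy.spatial.transform import Rotation as Ro
def Rm(q): return Ro.from_quat([q[1],q[2],q[3],q[0]]).as_matrix()
def ray(c,p):
    d=np.linalg.inv(c['mtx'])@np.array([p[0],p[1],1.]); return -c['R'].T@c['t'], c['R'].T@d
def onz(c,p,z):
    o,d=ray(c,p); return o+d*(z-o[2])/d[2]
def proj(c,X):
    x=c['mtx']@(c['R']@np.array(X)+c['t']); return x[:2]/x[2]
def tri(obs):
    A=np.zeros((3,3));b=np.zeros(3)
    for c,p in obs:
        o,d=ray(c,p); d/=np.linalg.norm(d); M=np.eye(3)-np.outer(d,d); A+=M;b+=M@o
    X=np.linalg.solve(A,b); return X,[np.round(proj(c,X)-p,1) for c,p in obs]
def tcp():
    s=manip.get_state(); return s,np.array(s['position']),Rm(s['ee_rot'])
def shift(target):
    s,p,R=tcp(); return R.T@(np.array(target)-p)*1000
def snap(cam,name,box=None,k=1):
    c=viewer.get_calibration(cam); im=viewer.get_image(cam)
    v=im if box is None else im[box[1]:box[3],box[0]:box[2]]
    if k!=1: v=cv2.resize(v,None,fx=k,fy=k,interpolation=cv2.INTER_CUBIC)
    cv2.imwrite(f"pics/{name}.png",v[:,:,::-1]); np.save(f"pics/{name}.npy",im); return c,im
E
python3 - <<'E'
from h import *
C={n:viewer.get_calibration(n) for n in("side","top")}
a=cv2.imread("pics/side0.png")[190:380,180:420];b=cv2.imread("pics/top0.png")[150:260,150:350]
cv2.imwrite("pics/a.png",cv2.resize(a,None,fx=3.3,fy=3.3-.2,interpolation=2));cv2.imwrite("pics/b.png",cv2.resize(b,None,fx=4,fy=4,interpolation=2))
for t in("knob","dial","stirrer","beaker"):
    r={n:finder.look_for(t,n)[:5] for n in C}
    for n in r: print(t,n,[(np.round(x['centre'],1),round(x['score'],2)) for x in r[n]])
print(onz(C['top'],(205,200),.026),onz(C['side'],(284,326),.013))
print(tri([(C['top'],(205,199)),(C['side'],(284,323))]))
E
```

```text
knob side [(array([306.6, 296.3]), 0.84), (array([284.1, 326.6]), 0.67), (array([345.7, 337.1]), 0.57), (array([271.2, 363.7]), 0.55)]
knob top [(array([204., 201.]), 0.76), (array([174.5, 201.4]), 0.65), (array([232.6, 208. ]), 0.61), (array([200.8, 242.6]), 0.56)]
dial side [(array([278.1, 230.5]), 0.75)]
dial top [(array([300.9, 168.1]), 0.82)]
stirrer side [(array([279.6, 226.3]), 0.55)]
stirrer top [(array([299.4, 168. ]), 0.8)]
beaker side [(array([250.9, 192.4]), 0.96)]
beaker top [(array([300.1, 132.8]), 0.8)]
[0.55113621 0.28399665 0.026     ] [0.55260861 0.28688786 0.013     ]
(array([0.55391459, 0.28553623, 0.01953377]), [array([0. , 0.4]), array([-0.6, -0.2])])
```

View pics/a.png

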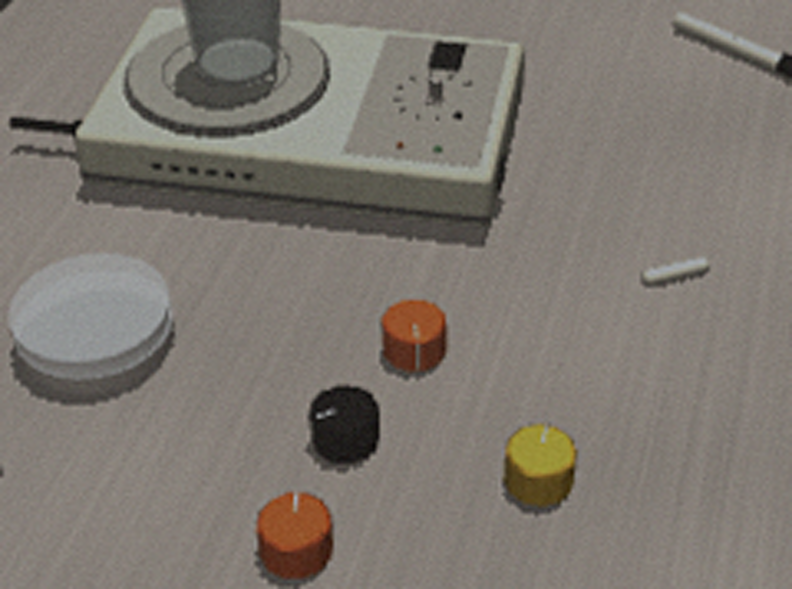

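View pics/b.png

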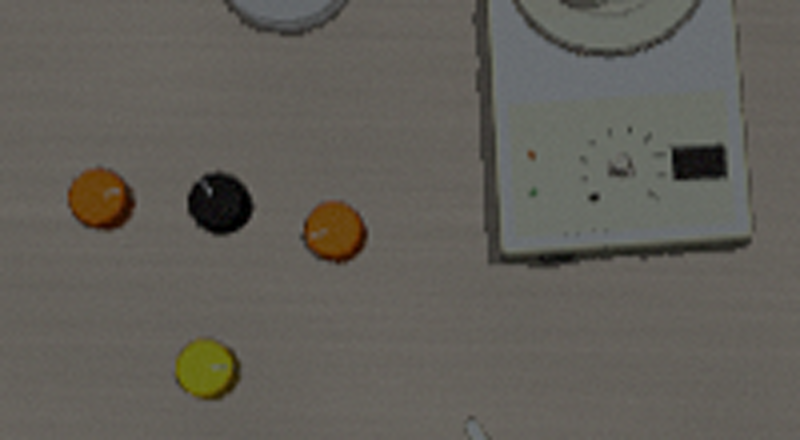

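The zoomed views show the knob's pointer aiming up-left in the top view, toward world +x/+y. The shaft is at top (305.3,191.3) and side (311.8,219), and the off dot at top (298.5,199.2) and side (319,227.4).

```bash
python3 - <<'E'
from h import *
C={n:viewer.get_calibration(n) for n in("side","top")}
T=tri([(C['top'],(305.3,191.3)),(C['side'],(311.8,219))]);D=tri([(C['top'],(298.5,199.2)),(C['side'],(319,227.4))])
print(T,D)
d=D[0]-T[0];print(np.degrees(np.arctan2(d[1],d[0])))
s,p,R=tcp()
print(R.round(3),p)
w=viewer.get_calibration('wrist');o=-w['R'].T@w['t'];print("cam in tool",R.T@(o-p),"axis",R.T@w['R'].T[:,2], "camx",R.T@w['R'].T[:,0])
# where to be so that camera looks at shaft: tool down
for tgt in (T[0],):
    print(tgt)
E
```

```text
(array([0.57136973, 0.02742572, 0.05501659]), [array([0. , 0.1]), array([-0.1, -0. ])]) (array([0.55157555, 0.04415935, 0.04906543]), [array([0. , 0.3]), array([-0.4, -0.1])])
139.7894559834594
[[ 0.     0.907  0.42 ]
 [-0.     0.42  -0.907]
 [-1.    -0.     0.   ]] [ 0.24167271 -0.52178122  0.23134852]
cam in tool [-0.14262834  0.08357222 -0.00118445] axis [ 9.46228125e-01 -3.23500129e-01 -3.92734699e-05] camx [-4.68237777e-05 -2.58359847e-04  9.99999966e-01]
[0.57136973 0.02742572 0.05501659]
```

Call:
move_arm:
  rows:
    - [[100,530,-360],-1.24,85]
    - [[100,530,-360],-1.24,85]
    - [[100,530,-360],-1.24,85]
    - [[100,530,-360],-1.24,85]
    - [[100,530,-360],-1.24,85]
    - [[100,530,-360],-1.24,85]
    - [[100,530,-360],-1.24,85]
    - [[100,530,-360],-1.24,85]

```text
clock: 1.22
position: [0.4118, -0.2376, 0.18]
ee_rot: [0.706, 0.046, 0.705, -0.047]
contact_force: [1.2, -1.0, 0.0]
width: 0.0849
```

```bash
python3 - <<'E'
from h import *
s,p,R=tcp();print(s['clock'],p,R.round(3),np.degrees(np.arctan2(R[1,2],R[0,2])),s['qpos'].round(2),shift([.571,.027,.13]))
E
```

```text
1.2167 [ 0.41181189 -0.23763914  0.17995054] [[ 0.001  0.131  0.991]
 [-0.001  0.991 -0.131]
 [-1.    -0.001  0.001]] -7.520270752948724 [-0.67  0.16  1.79  0.    1.19 -0.54] [ 49.90922984 283.22427142 123.13757652]
```

Call:
move_arm:
  rows:
    - [[50,283,123],-0.23,85]
    - [[50,283,123],-0.23,85]
    - [[50,283,123],-0.23,85]
    - [[50,283,123],-0.23,85]
    - [[50,283,123],-0.23,85]
    - [[50,283,123],-0.23,85]
    - [[50,283,123],-0.23,85]
    - [[50,283,123],-0.23,85]

```text
clock: 1.88
position: [0.5727, 0.0308, 0.1293]
ee_rot: [0.707, -0.035, 0.705, 0.036]
contact_force: [-0.2, -0.1, -0.7]
width: 0.0852
```

```bash
python3 - <<'E'
from h import *
s,p,R=tcp();print(s['clock'],p,np.degrees(np.arctan2(R[1,2],R[0,2])))
c,im=snap('wrist','w1');np.savez('pics/w1.npz',**c)
v=cv2.resize(im[130:290,220:420],None,fx=4,fy=3.7,interpolation=2)
cv2.imwrite('pics/w1z.png',v[:,:,::-1])
E
```

```text
1.8833 [0.57266437 0.03077446 0.12930504] 5.786855998901122
```

View pics/w1.png

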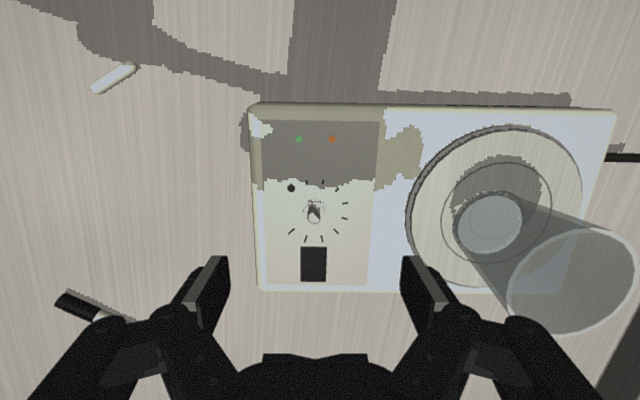

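View pics/w1z.png

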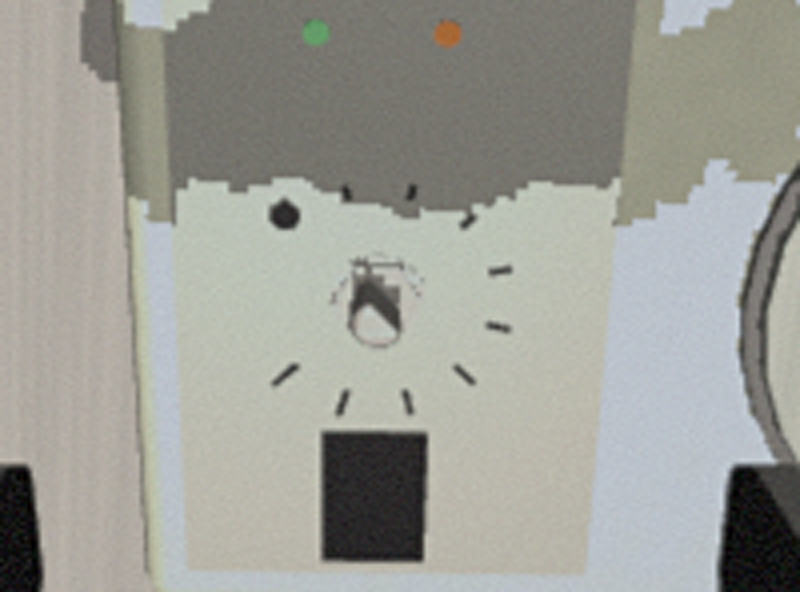

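The wrist view shows the bare shaft's bright tip near pixel (314,216), the dot at (291,188) and the black display at (313,264). I'll go closer to read the D flat and triangulate.

Call:
move_arm:
  rows:
    - [[20,-40,0],0,85]
    - [[50,-70,0],0,85]
    - [[50,-70,0],0,85]
    - [[50,-70,0],0,85]

```text
clock: 2.27
position: [0.5801, -0.0376, 0.0768]
ee_rot: [0.706, -0.034, 0.707, 0.037]
contact_force: [-0.8, 0.3, 0.1]
width: 0.0855
```

```bash
python3 - <<'E'
from h import *
s,p,R=tcp();print(s['clock'],p,np.degrees(np.arctan2(R[1,2],R[0,2])))
c,im=snap('wrist','w2');np.savez('pics/w2.npz',**c)
q=proj(c,[.571,.027,.06]).astype(int);print(q)
x0,y0=max(0,q[0]-60),max(0,q[1]-45);print(x0,y0)
v=cv2.resize(im[y0:y0+90,x0:x0+120],None,fx=6.5,fy=6.5,interpolation=2)
cv2.imwrite('pics/w2z.png',v[:,:,::-1])
E
```

```text
2.2667 [ 0.58005098 -0.03756603  0.07677083] 5.716899079520313
[309 133]
249 88
```

View pics/w2z.png

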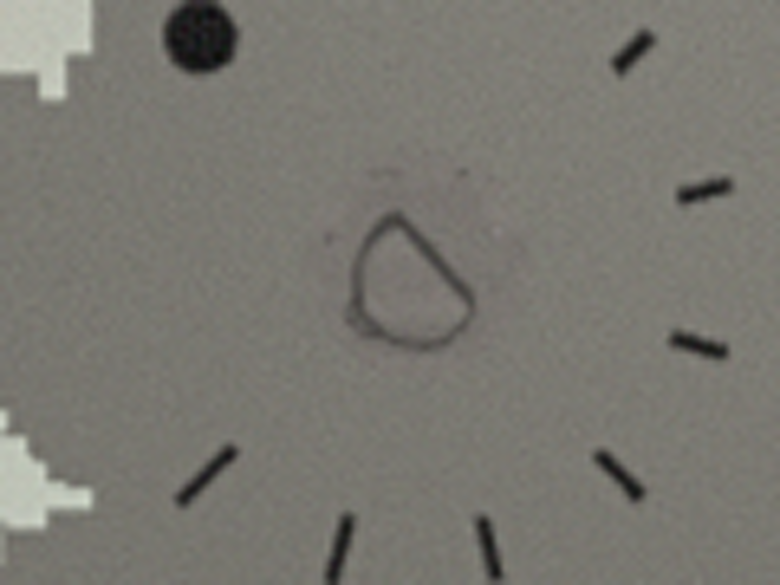

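The close view shows the D tip clearly. Its flat edge runs from zoom (397,218) to (472,300), facing up-right (+x/+y), with the bead on the opposite side and the dot at zoom (200,38).

```bash
python3 - <<'E'
from h import *
from scipy.optimize import least_squares
c=dict(np.load('pics/w2.npz'));c1=dict(np.load('pics/w1.npz'))
f=lambda q:(249+(q[0]+.0)/6.5-.4,88+q[1]/6.5-.4)
dot=f((200,38)); d1=(220+285/4-.4,130+215/3.7-.4)
print("dot tri",tri([(c,dot),(c1,d1)]))
def circ(P,r=None):
    P=np.array(P)[:,:2]
    g=lambda v:np.hypot(P[:,0]-v[0],P[:,1]-v[1])-(v[2] if r is None else r)
    s=least_squares(g,[*P.mean(0),.02]);return s.x,(s.fun*1000).round(2)
ticks=[(632,52),(704,190),(700,345),(620,475),(490,548),(342,548),(207,475)]
P=[onz(c,f(t),.05) for t in ticks]
C,r=circ(P);print("tick circle",C,r)
D=onz(c,f((200,38)),.05);print("dot",D,np.hypot(*(D[:2]-C[:2])),np.degrees(np.arctan2(*(D[:2]-C[:2])[::-1])))
for z in(.064,.066,.068):
    arc=[(372,243),(357,275),(362,305),(380,330),(410,346),(440,344),(463,325)]
    A,ra=circ([onz(c,f(t),z) for t in arc]);print(z,"D centre",A,ra)
    e=[onz(c,f(t),z)[:2] for t in((397,218),(472,300))]
    t=e[1]-e[0];n=np.array([-t[1],t[0]]);n/=np.linalg.norm(n);
    if n@(e[0]-A[:2])<0:n=-n
    print("flat dist",n@(e[0]-A[:2]),"normal deg",np.degrees(np.arctan2(n[1],n[0])),"len",np.linalg.norm(t))
for k in range(1):
  ang=[np.degrees(np.arctan2(q[1]-C[1],q[0]-C[0])) for q in P];print(np.round(ang,1))
C2={n:viewer.get_calibration(n) for n in("side","top")}
for n in C2: print(n,proj(C2[n],[C[0],C[1],.066]),proj(C2[n],D))
E
```

```text
dot tri (array([0.55274555, 0.04494182, 0.05004518]), [array([-0.,  0.]), array([ 0., -0.])])
tick circle [0.57203962 0.02806167 0.02528055] [-0.1   0.01  0.15  0.02 -0.09 -0.15  0.15]
dot [0.55274137 0.04494179 0.05      ] 0.025639054538799264 138.82390177283526
0.064 D centre [0.57251896 0.02850073 0.00481114] [-0.    0.08 -0.05 -0.11  0.06  0.13 -0.11]
flat dist 0.0022067788836940467 normal deg 48.77441119432086 len 0.008574356644441502
0.066 D centre [0.57251161 0.02872201 0.00474938] [-0.    0.08 -0.05 -0.1   0.06  0.13 -0.11]
flat dist 0.002178447091671734 normal deg 48.77441119432101 len 0.00846427452979439
0.068 D centre [0.57250426 0.02894328 0.00468761] [-0.    0.08 -0.05 -0.1   0.06  0.13 -0.11]
flat dist 0.002150115299660525 normal deg 48.774411194320656 len 0.008354192415147193
[  50.1   20.9   -8.7  -38.6  -68.8  -99.2 -130.2]
side [311.30711732 215.02660253] [318.0215472 227.0897244]
top [305.01684223 190.18708757] [298.20789479 198.98182489]
```

The shaft axis is at about (0.572, 0.028), the dot bears about 140° in world and the flat faces about 49°, so roughly 91° of anticlockwise turn. Next I look at the knob.

Call:
move_arm:
  rows:
    - [[-40,40,0],0,85]
    - [[-40,80,0],0,85]
    - [[-40,120,0],0,85]
    - [[-30,160,0],0,85]
    - [[-20,200,0],0,85]
    - [[-10,240,0],0,85]
    - [[-10,274,0],0,85]
    - [[-10,274,0],0,85]

```text
clock: 2.98
position: [0.5519, 0.2437, 0.0902]
ee_rot: [0.707, -0.034, 0.705, 0.041]
contact_force: [0.4, 0.6, 0.5]
width: 0.0847
```

```bash
python3 - <<'E'
from h import *
s,p,R=tcp();print(s['clock'],p,np.degrees(np.arctan2(R[1,2],R[0,2])))
c,im=snap('wrist','w3');np.savez('pics/w3.npz',**c)
q=proj(c,[.553,.2855,.026]).astype(int);print(q)
x0,y0=max(0,q[0]-70),max(0,q[1]-52);print(x0,y0)
v=cv2.resize(im[y0:y0+105,x0:x0+140],None,fx=5.5,fy=5.5,interpolation=2)
cv2.imwrite('pics/w3z.png',np.clip(v[:,:,::-1]*1.,0,255).astype(np.uint8))
g=np.clip(255*(v[:,:,::-1]/255.)**.5,0,255).astype(np.uint8);cv2.imwrite('pics/w3g.png',g)
E
```

```text
2.9833 [0.55194198 0.24368944 0.0901808 ] 6.093114331347324
[322 159]
252 107
```

View pics/w3g.png

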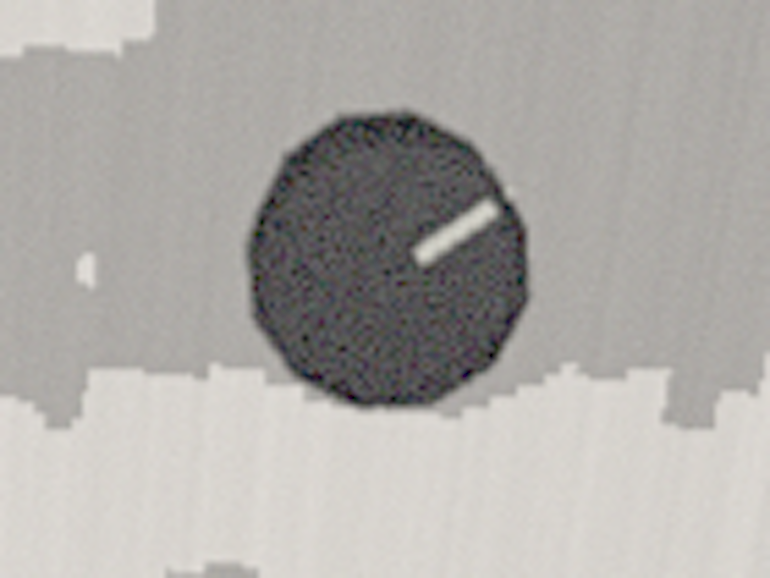

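View pics/w3.png

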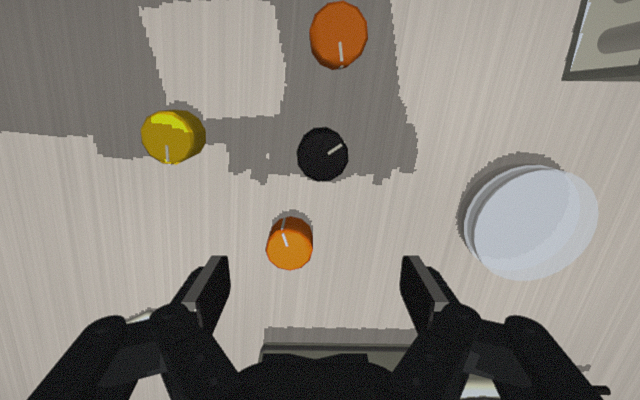

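The knob is at wrist pixel (322,154) with its pointer line from zoom (422,257) to (492,208). The orange, yellow and Petri neighbours stay clear of a jaw line near 6°.

```bash
python3 - <<'E'
from h import *
from scipy.optimize import least_squares
c=dict(np.load('pics/w3.npz'));im=np.load('pics/w3.npy')
g=cv2.cvtColor(im,cv2.COLOR_RGB2GRAY)
m=((g<70)).astype(np.uint8); n,l,st,ce=cv2.connectedComponentsWithStats(m)
k=l[154,312] if l[154,312] else l[154,315]; print(st[k],ce[k])
cn=max(cv2.findContours((l==k).astype(np.uint8),0,1)[0],key=len)[:,0,:]
hull=cv2.convexHull(cn)[:,0,:]
for z in(.013,.026):
    P=np.array([onz(c,q,z)[:2] for q in cn])
    s=least_squares(lambda v:np.hypot(*(P-v[:2]).T)-v[2],[.55,.28,.018],loss='soft_l1',f_scale=.0005);print(z,s.x,np.std(s.fun))
f=lambda q:(252+q[0]/5.5-.4,107+q[1]/5.5-.4)
a,b=[onz(c,f(q),.026) for q in((419,258),(494,206))]
d=b-a;print("pointer",np.degrees(np.arctan2(d[1],d[0])),a,b)
ce=s.x[:2];print("outer rel",np.hypot(*(b[:2]-ce)),np.degrees(np.arctan2(*(b[:2]-ce)[::-1])))
# triangulate outer end & centre with top view
C2={n:viewer.get_calibration(n) for n in("side","top")}
print("tri centre",tri([(c,proj(c,[*ce,.026])),(C2['top'],(150+219/4,150+202/4)),(C2['side'],(180+345/3.3,190+407/3.1))]))
cs,_=snap('top','t1');
E
```

```text
[ 297  127   51   54 2109] [321.54860123 154.33902323]
0.013 [0.55294229 0.2866068  0.01916272] 0.0005695977392866005
0.026 [0.55233921 0.28894237 0.01803388] 0.0005359012480348129
pointer 41.19430903535923 [0.55621099 0.29035587 0.026     ] [0.56474985 0.29782957 0.026     ]
outer rel 0.015264548507648844 35.60628621113467
tri centre (array([0.55152407, 0.28637497, 0.02339118]), [array([-1.7,  2.8]), array([-0.4, -0.5]), array([-0.1,  0.7])])
```

Call:
move_arm:
  rows:
    - [[10,30,4],-0.07,65]
    - [[30,43,5],-0.07,65]
    - [[50,43,5],-0.07,65]
    - [[68,43,5],-0.07,65]
    - [[80,43,5],-0.07,65]
    - [[86,43,5],-0.07,65]
    - [[86,43,5],-0.07,65]

```text
clock: 3.67
position: [0.5535, 0.2804, 0.004]
ee_rot: [0.705, -0.06, 0.704, 0.063]
contact_force: [0.4, 0.5, -0.1]
width: 0.0649
```

```bash
python3 - <<'E'
from h import *
s,p,R=tcp();print(s['clock'],p,np.degrees(np.arctan2(R[1,2],R[0,2])),s['contact_force'],s['width'])
c,im=snap('wrist','w4');np.savez('pics/w4.npz',**c)
v=np.clip(255*(im[120:400,120:520,::-1]/255.)**.6,0,255).astype(np.uint8)
cv2.imwrite('pics/w4z.png',cv2.resize(v,None,fx=2,fy=2))
E
```

```text
3.6667 [0.5535063  0.28039795 0.00403022] 9.933736773075156 [ 0.35301954  0.51419834 -0.11048262] 0.06488594595434162
```

View pics/w4z.png

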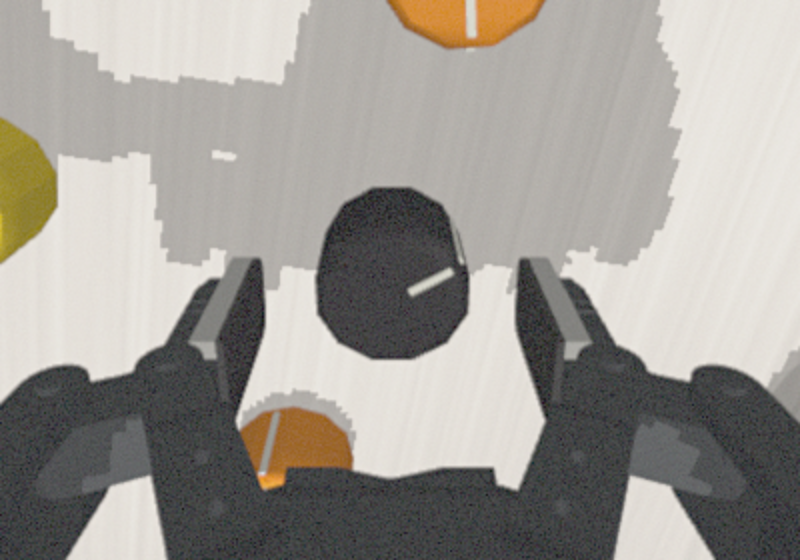

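```bash
python3 - <<'E'
from h import *
s,p,R=tcp();print(s['clock'],p,s['qd'].round(3))
c=dict(np.load('pics/w4.npz'))
f=lambda q:(120+q[0]/2-.2,120+q[1]/2-.2)
a,b=[onz(c,f(q),.026) for q in((411,292),(452,270))];d=b-a
print(a,b,np.degrees(np.arctan2(d[1],d[0])))
c3=dict(np.load('pics/w3.npz'));f3=lambda q:(252+q[0]/5.5-.4,107+q[1]/5.5-.4)
for q4,q3 in(((411,292),(419,258)),((452,270),(494,206))): print(tri([(c,f(q4)),(c3,f3(q3))]))
# top outline: bottom edge row 358 & left/right widest at y~? 
for q in((392,358),(318,290),(468,290)): print(onz(c,f(q),.026))
print(shift([.5523,.2873,.004]))
E
```

```text
3.7167 [0.55421839 0.28081734 0.00499559] [ 0.004 -0.015 -0.022  0.002  0.001  0.003]
[0.5566753  0.29061594 0.026     ] [0.56479803 0.29782768 0.026     ] 41.60016282708508
(array([0.55648536, 0.29033267, 0.02559778]), [array([-0.5, -0. ]), array([ 0.4, -0. ])])
(array([0.56476878, 0.29783964, 0.02603172]), [array([-0.1,  0. ]), array([ 0., -0.])])
[0.55550529 0.2720538  0.026     ]
[0.53553311 0.28746838 0.026     ]
[0.56948215 0.29337907 0.026     ]
[ 1.0181797   6.71264297 -0.77461403]
```

Call:
move_arm:
  rows:
    - [[1,7,-1],-0.025,65]
    - [[1,7,-1],-0.025,65]
    - [[1,7,-1],-0.025,30]
    - [[1,7,-1],-0.025,30]
    - [[1,7,-1],-0.025,30]
    - [[1,7,-1],-0.025,30]
    - [[1,7,-1],-0.025,30]
    - [[1,7,-1],-0.025,30]
  force: 30

```text
clock: 4.38
position: [0.5524, 0.2878, 0.0049]
ee_rot: [0.705, -0.068, 0.702, 0.072]
contact_force: [0.2, -0.0, 5.4]
width: 0.0355
```

```bash
python3 - <<'E'
from h import *
s,p,R=tcp();print(s['clock'],p,np.degrees(np.arctan2(R[1,2],R[0,2])),s['contact_force'],s['width'])
c,im=snap('wrist','w5');np.savez('pics/w5.npz',**c)
v=np.clip(255*(im[180:380,200:440,::-1]/255.)**.5,0,255).astype(np.uint8)
cv2.imwrite('pics/w5z.png',cv2.resize(v,None,fx=3,fy=3,interpolation=2))
E
```

```text
4.3833 [0.55243811 0.28778173 0.00486882] 11.373489715242306 [ 0.15288259 -0.0103771   5.43451623] 0.03551923902706235
```

View pics/w5z.png

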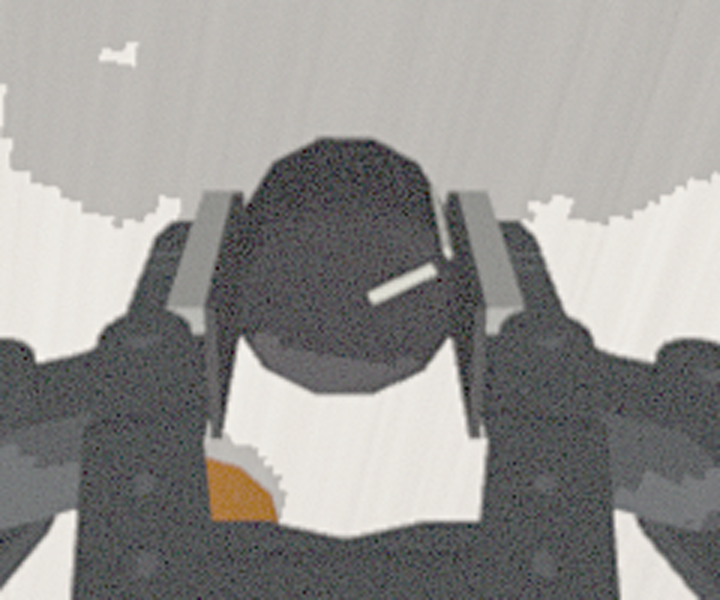

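Width is 35.5 mm, so the jaws are on two flats. The pointer line runs from zoom (372,297) to (435,268), about 30° from the jaw line.

```bash
python3 - <<'E'
from h import *
s,p,R=tcp();c=dict(np.load('pics/w5.npz'))
f=lambda q:(200+q[0]/3-.33,180+q[1]/3-.33)
T=[R.T@(onz(c,f(q),.026)-p)*1000 for q in((372,297),(435,268),(345,392),(345,136))]
print(np.round(T,2));d=T[1]-T[0];print(np.degrees(np.arctan2(d[1],d[2])))
a=np.radians(30);u=np.array([np.cos(a),np.sin(a)]) # (z,y)
for t in T[:2]: print("centre y if z=0:",t[1]-t[2]*np.tan(a), "r",t[2]/np.cos(a))
E
```

```text
[[-21.11   2.15   4.3 ]
 [-21.04   7.35  14.02]
 [-21.21 -15.84   0.06]
 [-21.03  29.67   0.07]]
28.105020911568783
centre y if z=0: -0.32723930116576927 r 4.962067802428275
centre y if z=0: -0.7480159822691963 r 16.186381085816198
```

```bash
python3 - <<'E'
from h import *
s,p,R=tcp();c=dict(np.load('pics/w5.npz'))
for x in(0,-3,-6,-10,-38):
  for y in(11,):
    for z in(-18,18):
      q=proj(c,p+R@np.array([x,y,z])/1000); print(x,y,z,((q-[200,180])*3+1).round(0))
E
```

```text
0 11 -18 [242. 184.]
0 11 18 [447. 184.]
-3 11 -18 [241. 192.]
-3 11 18 [449. 192.]
-6 11 -18 [239. 200.]
-6 11 18 [451. 200.]
-10 11 -18 [236. 212.]
-10 11 18 [454. 212.]
-38 11 -18 [212. 313.]
-38 11 18 [477. 313.]
```

```bash
python3 - <<'E'
from h import *
s,p,R=tcp();c=dict(np.load('pics/w5.npz'));im=np.load('pics/w5.npy').astype(float).mean(2)
for col in (312,315,318): print(col,im[218:234,col].round(0),im[300:318,col].round(0))
f=lambda r:R.T@(onz(c,(315,r[0]),r[1])-p)*1000
for r in((225,0),(226,0),(309.,.026),(310.5,.026),(310.5,.025)): print(r,f(r).round(2))
E
```

```text
312 [141. 140. 139. 140. 142. 142. 142. 105.  58.  21.  17.  15.  20.  31.
  24.  25.] [ 43.  42.  47.  46.  48.  46.  45.  39.  43.  42.  44. 112. 197. 211.
 210. 206. 207. 207.]
315 [140. 138. 140. 136. 141. 141. 138. 108.  47.  19.  12.  17.  25.  25.
  30.  18.] [ 48.  35.  49.  40.  42.  41.  47.  42.  42.  36.  45. 109. 196. 214.
 210. 210. 210. 210.]
318 [138. 139. 136. 138. 135. 140. 145. 108.  52.  18.  21.  13.  20.  12.
  18.  19.] [ 42.  46.  42.  43.  42.  44.  46.  42.  43.  31.  43. 107. 198. 215.
 213. 208. 208. 209.]
(225, 0) [ 4.93 18.02  0.21]
(226, 0) [ 4.93 17.43  0.21]
(309.0, 0.026) [-21.21 -15.05   0.22]
(310.5, 0.026) [-21.21 -15.93   0.22]
(310.5, 0.025) [-20.21 -16.75   0.22]
```

Call:
move_arm:
  rows:
    - [[-20,0,0],0,30]
    - [[-60,0,0],0,30]
    - [[-100,-25,-3],-0.02,30]
    - [[-100,-65,-8],-0.04,30]
    - [[-100,-105,-13],-0.06,30]
    - [[-100,-145,-18],-0.08,30]
    - [[-100,-185,-23],-0.1,30]
    - [[-100,-225,-28],-0.12,30]

```text
clock: 5.1
position: [0.5684, 0.0594, 0.1036]
ee_rot: [0.7, -0.111, 0.696, 0.114]
contact_force: [0.2, -0.4, -1.0]
width: 0.0354
```

```bash
python3 - <<'E'
from h import *
s,p,R=tcp();print(s['clock'],p,np.degrees(np.arctan2(R[1,2],R[0,2])),s['contact_force'],s['width'])
print(shift([.5721,.0287,.085]))
E
```

```text
5.1 [0.56841916 0.05939737 0.1036415 ] 18.331728440953288 [ 0.23032213 -0.41569167 -0.95804268] 0.03536332579482947
[ 18.50472489 -30.35905252  -6.26784272]
```

Call:
move_arm:
  rows:
    - [[10,-30,-6],-0.01,30]
    - [[18,-30,-6],-0.01,30]
    - [[18,-30,-6],-0.01,30]
    - [[18,-30,-6],-0.01,30]

```text
clock: 5.43
position: [0.5714, 0.0293, 0.0847]
ee_rot: [0.699, -0.114, 0.696, 0.118]
contact_force: [-0.2, 0.1, -1.0]
width: 0.035
```

```bash
python3 - <<'E'
from h import *
def g(im): return np.clip(255*(im[:,:,::-1]/255.)**.6,0,255).astype(np.uint8)
c,im=snap('wrist','w6');np.savez('pics/w6.npz',**c)
cs,si=snap('side','s6')
a=cv2.resize(g(im[180:380,200:440]),(480,400),interpolation=2);b=cv2.resize(g(si[180:260,276:340]),(320,400),interpolation=2)
cv2.imwrite('pics/c6.png',np.hstack([a,b]))
s,p,R=tcp();print(s['clock'],p,np.degrees(np.arctan2(R[1,2],R[0,2])),s['contact_force'],s['moment'],s['width'])
print(shift([.5721,.0287,.075]))
f=lambda r:R.T@(onz(c,(315,r[0]),p[2]+r[1])-p)*1000
E
```

```text
5.5333 [0.57212712 0.03027753 0.08554913] 18.966597282937435 [-0.47723946 -0.49056512 -0.08177889] [ 0.01573518 -0.02742677  0.01416684] 0.035062617711182825
[10.54021661 -1.52283714 -0.59863272]
```

View pics/c6.png

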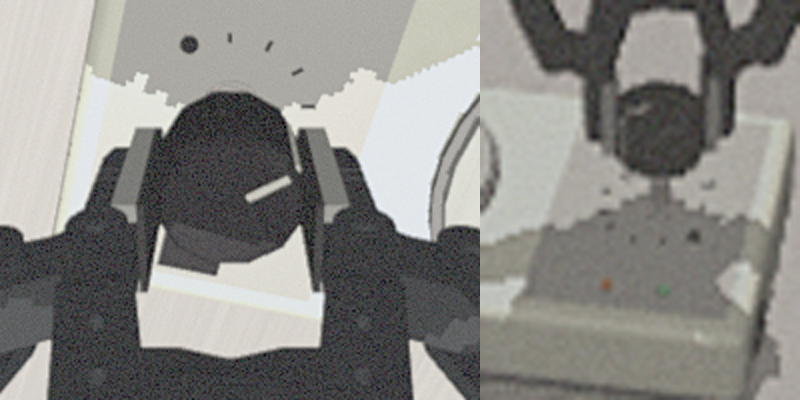

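The wrist view shows the knob still held upright over the dial with its pointer line at about the same place in the hand. The side view shows it above the stub of the shaft at about zoom (660,190). I'll average the pose reading for noise.

```bash
cat >> h.py <<'E'
def mean(n=8,cam='wrist'):
    P=[];A=[];F=[];M=[];W=[]
    for i in range(n):
        s,p,R=tcp();P.append(p);A.append(np.degrees(np.arctan2(R[1,2],R[0,2])));F.append(s['contact_force']);M.append(s['moment']);tx=R[:,0]
        viewer.get_image(cam)
    P=np.array(P);print('t',round(s['clock'],2),'p mm',(P.mean(0)*1000).round(2),'sd',(P.std(0)*1000).round(2),'jaw',np.mean(A).round(2),np.std(A).round(2),'F',np.mean(F,0).round(2),'M',np.mean(M,0).round(3),'w',round(s['width']*1000,2),'tilt',tx.round(4))
    a=np.radians(np.mean(A));return P.mean(0),np.mean(A)
E
python3 -c "
from h import *
mean()"
```

```text
t 5.88 p mm [572.33  30.19  85.82] sd [0.09 0.24 0.12] jaw 18.99 0.02 F [-0.27 -0.05 -0.65] M [-0.001  0.017  0.002] w 35.19 tilt [ 0.0048  0.005  -1.    ]
```

Call:
move_arm:
  rows:
    - [[4,-1.4,-0.7],0,30]
    - [[8,-1.4,-0.7],0,30]
    - [[12,-1.4,-0.7],0,30]
    - [[12,-1.4,-0.7],0,30]

```text
clock: 6.27
position: [0.5713, 0.0281, 0.0725]
ee_rot: [0.699, -0.115, 0.696, 0.118]
contact_force: [0.2, -0.1, -0.6]
width: 0.0354
```

```bash
python3 -c "
from h import *
mean(6)"
```

```text
t 6.52 p mm [571.87  28.05  73.25] sd [0.37 0.01 0.46] jaw 18.94 0.0 F [ 0.09 -0.09 -0.55] M [-0.004  0.015  0.013] w 35.25 tilt [ 0.005  0.005 -1.   ]
```

Call:
move_arm:
  rows:
    - [[1,0.5,0.3],0,30]
    - [[2,0.5,0.3],0,30]
    - [[3,0.5,0.3],0,30]
    - [[3,0.5,0.3],0,30]

```text
clock: 6.9
position: [0.5723, 0.0287, 0.0706]
ee_rot: [0.699, -0.115, 0.696, 0.118]
contact_force: [0.6, -0.3, -0.7]
width: 0.035
```

```bash
python3 -c "
from h import *
mean(4)"
```

```text
t 7.05 p mm [572.34  28.64  70.7 ] sd [0.06 0.01 0.07] jaw 18.95 0.0 F [ 0.43  0.12 -0.69] M [0.005 0.021 0.003] w 35.34 tilt [ 0.005   0.0049 -1.    ]
```

Call:
move_arm:
  rows:
    - [[0.7,0,0],0,30]
    - [[1.4,0,0],0,30]
    - [[2,0,0],0,30]
    - [[2,0,0],0,30]

```text
clock: 7.43
position: [0.5723, 0.0287, 0.0687]
ee_rot: [0.699, -0.115, 0.696, 0.118]
contact_force: [-0.3, 0.3, -0.2]
width: 0.035
```

```bash
python3 -c "
from h import *
mean(3)"
```

```text
t 7.53 p mm [572.37  28.65  68.71] sd [0.03 0.   0.05] jaw 18.95 0.0 F [ 0.08  0.07 -0.28] M [ 0.01   0.003 -0.007] w 35.36 tilt [ 0.0049  0.0049 -1.    ]
```

Call:
move_arm:
  rows:
    - [[0.7,0,0],0,30]
    - [[1.4,0,0],0,30]
    - [[2,0,0],0,30]
    - [[2,0,0],0,30]

```text
clock: 7.92
position: [0.5723, 0.0286, 0.0666]
ee_rot: [0.699, -0.115, 0.696, 0.118]
contact_force: [-0.1, 1.5, -0.6]
width: 0.0351
```

```bash
python3 -c "
from h import *
mean(3)"
```

```text
t 8.02 p mm [572.39  28.66  66.69] sd [0.04 0.01 0.04] jaw 18.95 0.0 F [ 0.14  0.5  -0.27] M [ 0.01  -0.012 -0.004] w 35.15 tilt [ 0.0049  0.0049 -1.    ]
```

Call:
move_arm:
  rows:
    - [[1,0,0],0,30]
    - [[2,0,0],0,30]
    - [[3,0,0],0,30]
    - [[4,0,0],0,30]
    - [[4,0,0],0,30]

```text
clock: 8.48
position: [0.5723, 0.0287, 0.0625]
ee_rot: [0.699, -0.115, 0.696, 0.118]
contact_force: [-0.1, 0.5, -1.6]
width: 0.0356
```

```bash
python3 -c "
from h import *
mean(3)
c,im=snap('wrist','w7');np.savez('pics/w7.npz',**c)
cs,si=snap('side','s7')
def g(im): return np.clip(255*(im[:,:,::-1]/255.)**.6,0,255).astype(np.uint8)
a=cv2.resize(g(im[180:380,200:440]),(480,400),interpolation=2);b=cv2.resize(g(si[180:260,276:340]),(320,400),interpolation=2)
cv2.imwrite('pics/c7.png',np.hstack([a,b]))"
```

```text
t 8.58 p mm [572.38  28.67  62.61] sd [0.04 0.01 0.07] jaw 18.94 0.0 F [ 0.02 -0.07 -0.65] M [ 0.018 -0.01   0.011] w 35.15 tilt [ 0.0048  0.0049 -1.    ]
```

View pics/c7.png

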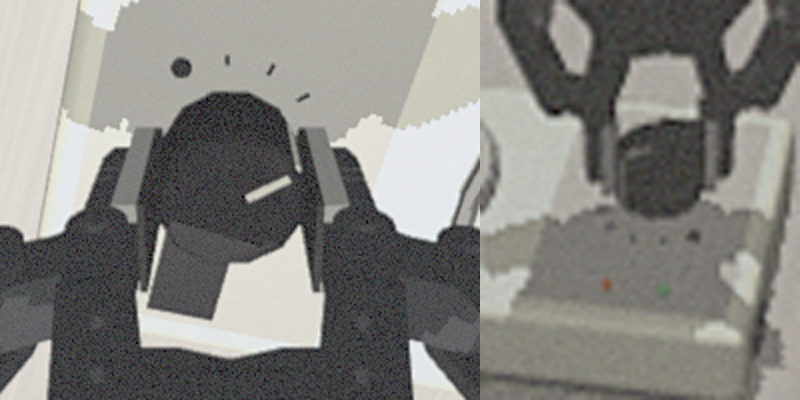

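The pointer line hasn't moved in the hand and there is no force. By the height the shaft is about 8 mm inside the bore, so the flat fits. Now I press onto the bead in small steps.

Call:
move_arm:
  rows:
    - [[0.7,0,0],0,30]
    - [[1.4,0,0],0,30]
    - [[2,0,0],0,30]
    - [[2,0,0],0,30]

```text
clock: 9.07
position: [0.5722, 0.0283, 0.0608]
ee_rot: [0.699, -0.115, 0.696, 0.118]
contact_force: [-0.5, -2.1, 0.7]
width: 0.0351
```

```bash
python3 -c "
from h import *
mean(3)"
```

```text
t 9.17 p mm [572.21  28.29  60.78] sd [0.01 0.   0.01] jaw 18.96 0.0 F [-0.89 -1.58  0.36] M [-0.294  0.18  -0.015] w 35.17 tilt [ 0.0045  0.0043 -1.    ]
```

Call:
move_arm:
  rows:
    - [[0.6,0,0],0,30]
    - [[1.2,0,0],0,30]
    - [[1.8,0,0],0,30]
    - [[1.8,0,0],0,30]

```text
clock: 9.55
position: [0.5722, 0.0283, 0.0588]
ee_rot: [0.699, -0.115, 0.696, 0.118]
contact_force: [-0.0, -2.0, -0.8]
width: 0.0351
```

```bash
python3 -c "
from h import *
mean(3)"
```

```text
t 9.65 p mm [572.19  28.29  58.69] sd [0.03 0.01 0.08] jaw 18.96 0.0 F [-0.41 -1.42 -0.36] M [-0.272  0.114 -0.025] w 35.0 tilt [ 0.0042  0.0042 -1.    ]
```

Call:
move_arm:
  rows:
    - [[0.6,0,0],0,30]
    - [[1.2,0,0],0,30]
    - [[1.6,0,0],0,30]
    - [[1.6,0,0],0,30]

```text
clock: 10.03
position: [0.5722, 0.0286, 0.0569]
ee_rot: [0.699, -0.115, 0.696, 0.118]
contact_force: [0.4, 0.0, -1.1]
width: 0.0349
```

```bash
python3 -c "
from h import *
mean(3)
c,im=snap('wrist','w8');np.savez('pics/w8.npz',**c)
cs,si=snap('side','s8')
def g(im): return np.clip(255*(im[:,:,::-1]/255.)**.6,0,255).astype(np.uint8)
a=cv2.resize(g(im[180:380,200:440]),(480,400),interpolation=2);b=cv2.resize(g(si[180:260,276:340]),(320,400),interpolation=2)
cv2.imwrite('pics/c8.png',np.hstack([a,b]))"
```

```text
t 10.13 p mm [572.18  28.57  56.89] sd [0.01 0.01 0.  ] jaw 18.95 0.0 F [-0.13  0.12 -1.39] M [-0.065  0.098  0.003] w 35.31 tilt [ 0.0041  0.0047 -1.    ]
```

View pics/c8.png

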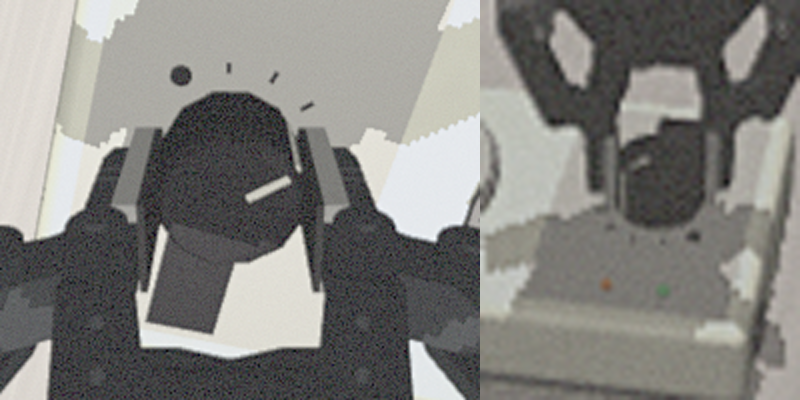

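The knob sits lower with the pointer still in place in the hand. The lateral force that appeared has vanished again, which may be the bead passing. I'll press on gently until the nut is felt.

Call:
move_arm:
  rows:
    - [[0.5,0,0],0,30]
    - [[1,0,0],0,30]
    - [[1.3,0,0],0,30]

```text
clock: 10.53
position: [0.5723, 0.0284, 0.0568]
ee_rot: [0.699, -0.115, 0.696, 0.118]
contact_force: [-3.8, -0.1, 8.9]
width: 0.035
```

```bash
python3 -c "
from h import *
mean(3)"
```

```text
t 10.63 p mm [572.29  28.42  56.79] sd [0.01 0.01 0.01] jaw 18.96 0.0 F [-2.9  -0.54  7.79] M [-0.07   0.464  0.029] w 35.34 tilt [ 0.0049  0.0044 -1.    ]
```

Call:
move_arm:
  rows:
    - [[1.4,0,0],0,30]
    - [[2,0,0],0,30]
    - [[2.4,0,0],0,30]
    - [[2.4,0,0],0,30]

```text
clock: 11.02
position: [0.5723, 0.0284, 0.0567]
ee_rot: [0.7, -0.115, 0.695, 0.118]
contact_force: [-4.8, -0.5, 14.2]
width: 0.0351
```

```bash
python3 -c "
from h import *
mean(3)"
```

```text
t 11.12 p mm [572.31  28.39  56.72] sd [0.02 0.   0.01] jaw 18.97 0.0 F [-4.54 -0.39 14.29] M [-0.042  0.805 -0.023] w 35.19 tilt [ 0.006   0.0041 -1.    ]
```

Call:
move_arm:
  rows:
    - [[2.4,0,0],0,30]
    - [[3.2,0,0],0,30]
    - [[4.2,0,0],0,30]
    - [[4.2,0,0],0,30]
  force: 50

```text
clock: 11.5
position: [0.5723, 0.0283, 0.0567]
ee_rot: [0.7, -0.116, 0.695, 0.117]
contact_force: [-7.0, -0.5, 25.9]
width: 0.0348
```

```bash
python3 -c "
from h import *
mean(2)
c,im=snap('wrist','w9');np.savez('pics/w9.npz',**c)
cs,si=snap('side','s9');ct,ti=snap('top','t9')
def g(im): return np.clip(255*(im[:,:,::-1]/255.)**.6,0,255).astype(np.uint8)
a=cv2.resize(g(im[180:380,200:440]),(480,400),interpolation=2);b=cv2.resize(g(si[180:260,276:340]),(320,400),interpolation=2)
cv2.imwrite('pics/c9.png',np.hstack([a,b]))"
```

```text
t 11.55 p mm [572.34  28.36  56.71] sd [0.03 0.01 0.01] jaw 18.99 0.0 F [-7.29 -0.35 25.53] M [-0.042  1.377  0.032] w 35.3 tilt [ 0.0077  0.0037 -1.    ]
```

View pics/c9.png

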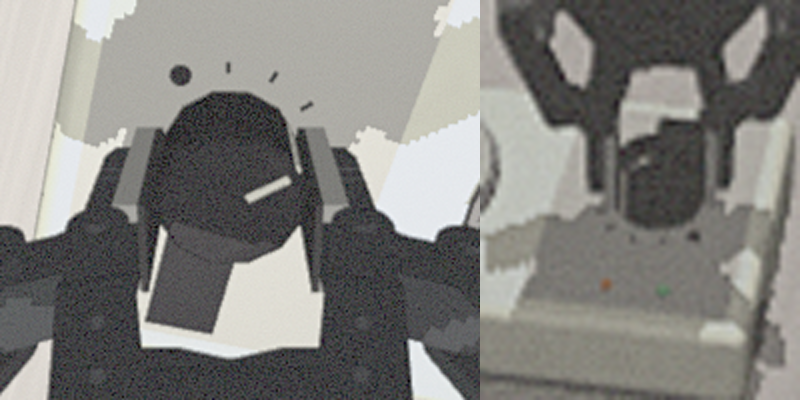

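At 25 N nothing gave: the TCP is at 56.7 mm, which puts the underside at about 51.9 mm on the nut. The knob looks unmoved in the hand, so it is home. Now I unload and turn anticlockwise, watching the moment.

Call:
move_arm:
  rows:
    - [[0,0,0],0,30]
    - [[0,0,0],0,30]
    - [[0,0,0],0,30]

```text
clock: 12.0
position: [0.5725, 0.0284, 0.0569]
ee_rot: [0.701, -0.116, 0.694, 0.117]
contact_force: [-1.9, -1.2, 6.1]
width: 0.0346
```

```bash
python3 -c "
from h import *
mean(3)"
```

```text
t 12.1 p mm [572.47  28.35  56.92] sd [0.   0.02 0.02] jaw 18.99 0.0 F [-2.22 -0.74  5.76] M [-0.068  0.398  0.017] w 34.62 tilt [ 0.0078  0.0038 -1.    ]
```

Call:
move_arm:
  rows:
    - [[-0.4,0,-0.3],0,30]
    - [[-0.4,0,-0.3],-0.05,30]
    - [[-0.4,0,-0.3],-0.1,30]
    - [[-0.4,0,-0.3],-0.2,30]
    - [[-0.4,0,-0.3],-0.3,30]
    - [[-0.4,0,-0.3],-0.4,30]
    - [[-0.4,0,-0.3],-0.5,30]
    - [[-0.4,0,-0.3],-0.5,30]

```text
clock: 12.82
position: [0.572, 0.0289, 0.057]
ee_rot: [0.65, -0.285, 0.644, 0.287]
contact_force: [-1.0, 2.4, 2.1]
width: 0.0347
```

```bash
python3 -c "
from h import *
mean(3)
c,im=snap('wrist','w10');np.savez('pics/w10.npz',**c)
cs,si=snap('side','s10')
def g(im): return np.clip(255*(im[:,:,::-1]/255.)**.6,0,255).astype(np.uint8)
a=cv2.resize(g(im[180:380,200:440]),(480,400),interpolation=2);b=cv2.resize(g(si[180:260,276:340]),(320,400),interpolation=2)
cv2.imwrite('pics/c10.png',np.hstack([a,b]))"
```

```text
t 12.92 p mm [571.98  28.91  56.96] sd [0.01 0.02 0.01] jaw 47.56 0.1 F [-1.55  2.08  2.06] M [0.399 0.258 0.024] w 34.79 tilt [ 0.007   0.0049 -1.    ]
```

View pics/c10.png

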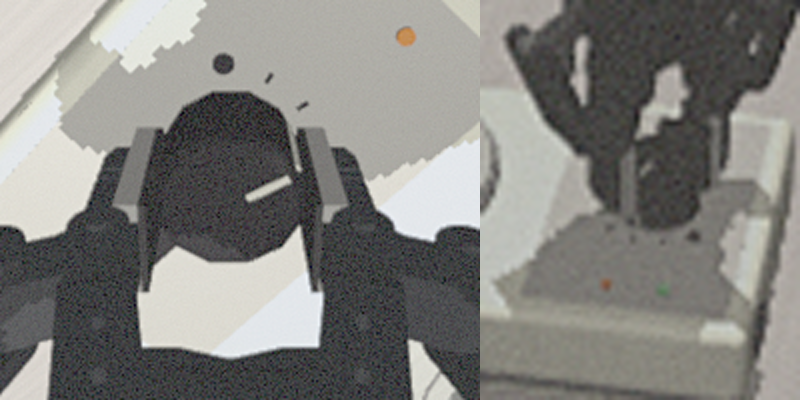

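The knob turned with the hand: the pointer line kept its place between the pads and the dot moved to zoom (223,63). I continue the turn.

Call:
move_arm:
  rows:
    - [[-0.2,0.3,0],-0.1,30]
    - [[-0.2,0.3,0],-0.2,30]
    - [[-0.2,0.3,0],-0.3,30]
    - [[-0.2,0.3,0],-0.4,30]
    - [[-0.2,0.3,0],-0.5,30]
    - [[-0.2,0.3,0],-0.6,30]
    - [[-0.2,0.3,0],-0.7,30]
    - [[-0.2,0.3,0],-0.7,30]

```text
clock: 13.73
position: [0.5712, 0.0282, 0.0569]
ee_rot: [0.512, -0.49, 0.508, 0.489]
contact_force: [-3.0, -1.5, 2.0]
width: 0.0347
```

```bash
python3 -c "
from h import *
mean(3)"
```

```text
t 13.83 p mm [571.17  28.24  56.94] sd [0.01 0.01 0.01] jaw 87.57 0.1 F [-2.94 -1.89  2.09] M [-0.311  0.48  -0.017] w 35.1 tilt [ 0.0058  0.0034 -1.    ]
```

Call:
move_arm:
  rows:
    - [[-0.2,0.3,-0.2],-0.05,30]
    - [[-0.2,0.3,-0.2],-0.1,30]
    - [[-0.2,0.3,-0.2],-0.15,30]
    - [[-0.2,0.3,-0.2],-0.2,30]
    - [[-0.2,0.3,-0.2],-0.25,30]
    - [[-0.2,0.3,-0.2],-0.3,30]
    - [[-0.2,0.3,-0.2],-0.3,30]

```text
clock: 14.47
position: [0.571, 0.0278, 0.057]
ee_rot: [-0.434, 0.561, -0.43, -0.559]
contact_force: [-1.9, -0.8, 0.2]
width: 0.0346
```

```bash
python3 -c "
from h import *
p,a=mean(3)
c,im=snap('wrist','w11');np.savez('pics/w11.npz',**c)
cs,si=snap('side','s11');ct,ti=snap('top','t11')
def g(im): return np.clip(255*(im[:,:,::-1]/255.)**.6,0,255).astype(np.uint8)
a=cv2.resize(g(im[180:380,200:440]),(480,400),interpolation=2);b=cv2.resize(g(ti[160:224,280:331]),(320,400),interpolation=2)
cv2.imwrite('pics/c11.png',np.hstack([a,b]))"
```

```text
t 14.57 p mm [570.96  27.77  56.97] sd [0.   0.01 0.01] jaw 104.6 0.04 F [-1.7  -1.17 -0.1 ] M [-0.263  0.317 -0.047] w 34.63 tilt [ 0.0059  0.0029 -1.    ]
```

View pics/c11.png

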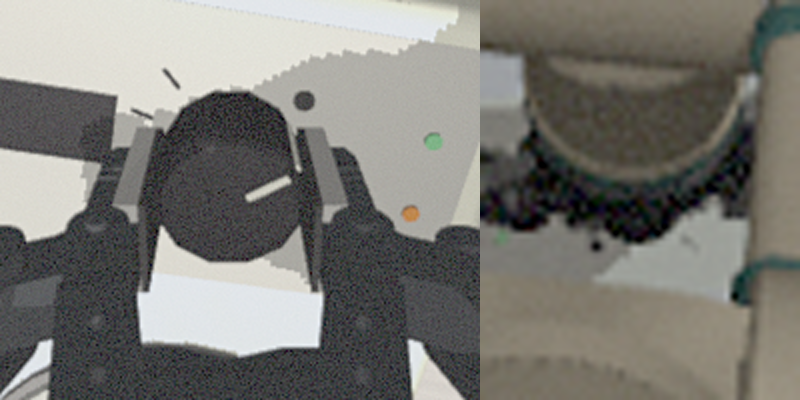

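```bash
python3 -c "
from h import *
c=dict(np.load('pics/w11.npz'));s,p,R=tcp()
D=onz(c,(200+304/2-.25,180+101/2-.25),.05);print(D)
for q in ([.572,.0285],p[:2]): print(np.degrees(np.arctan2(D[1]-q[1],D[0]-q[0])),np.hypot(*(D[:2]-q)))
a,b=[onz(c,(200+x/2-.25,180+y/2-.25),.078) for x,y in((248,199),(291,181))]
print(a,b,np.degrees(np.arctan2(b[1]-a[1],b[0]-a[0])),np.degrees(np.arctan2(b[1]-p[1],b[0]-p[0])))
"
```

```text
[0.55329128 0.04530379 0.05      ]
138.07047656815692 0.02514723759234072
135.23582708592093 0.024901675248448062
[0.56898348 0.03287131 0.078     ] [0.56174412 0.04127634 0.078     ] 130.7387693763146 124.33775178247109
```

Call:
move_arm:
  rows:
    - [[0,0.1,0],-0.01,30]
    - [[0,0.1,0],-0.02,30]
    - [[0,0.1,0],-0.03,30]
    - [[0,0.1,0],-0.04,30]
    - [[0,0.1,0],-0.04,30]

```text
clock: 15.18
position: [0.5709, 0.0277, 0.057]
ee_rot: [-0.423, 0.569, -0.419, -0.567]
contact_force: [-0.8, -2.1, 0.1]
width: 0.0347
```

```bash
python3 -c "
from h import *
mean(4)"
```

```text
t 15.33 p mm [570.94  27.73  56.97] sd [0.01 0.01 0.01] jaw 106.96 0.01 F [-1.31 -2.19 -0.16] M [-0.325  0.236 -0.047] w 34.79 tilt [ 0.0061  0.0029 -1.    ]
```

Call:
move_arm:
  rows:
    - [[0,0,0],-0.01,30]
    - [[0,0,0],-0.02,30]
    - [[0,0,0],-0.03,30]
    - [[0,0,0],-0.03,30]

```text
clock: 15.72
position: [0.5709, 0.0277, 0.057]
ee_rot: [-0.414, 0.576, -0.41, -0.573]
contact_force: [-1.0, -2.1, 0.2]
width: 0.0347
```

```bash
python3 -c "
from h import *
mean(4)"
```

```text
t 15.87 p mm [570.92  27.68  56.98] sd [0.01 0.01 0.01] jaw 108.69 0.01 F [-1.22 -2.13 -0.4 ] M [-0.36   0.228 -0.052] w 34.62 tilt [ 0.006   0.0028 -1.    ]
```

The moment is still at the shaft friction (0.05 N m) and the pointer is at about the dot's bearing. I release here and retreat upward.

Call:
move_arm:
  rows:
    - [[0,0,0],0,45]
    - [[0,0,0],0,55]
    - [[0,0,0],0,60]
    - [[0,0,0],0,60]
    - [[0,0,0],0,60]

```text
clock: 16.33
position: [0.5713, 0.0279, 0.0572]
ee_rot: [-0.415, 0.576, -0.41, -0.573]
contact_force: [-0.6, -0.4, -0.3]
width: 0.06
```

```bash
python3 -c "
from h import *
mean(2)
c,im=snap('wrist','w12');np.savez('pics/w12.npz',**c)
cs,si=snap('side','s12')
def g(im): return np.clip(255*(im[:,:,::-1]/255.)**.6,0,255).astype(np.uint8)
a=cv2.resize(g(im[180:380,200:440]),(480,400),interpolation=2);b=cv2.resize(g(si[180:260,276:340]),(320,400),interpolation=2)
cv2.imwrite('pics/c12.png',np.hstack([a,b]))"
```

```text
t 16.38 p mm [571.21  27.87  57.13] sd [0.06 0.04 0.03] jaw 108.68 0.0 F [-0.24 -0.06 -0.12] M [ 0.006 -0.032  0.001] w 60.03 tilt [ 0.0065  0.003  -1.    ]
```

View pics/c12.png

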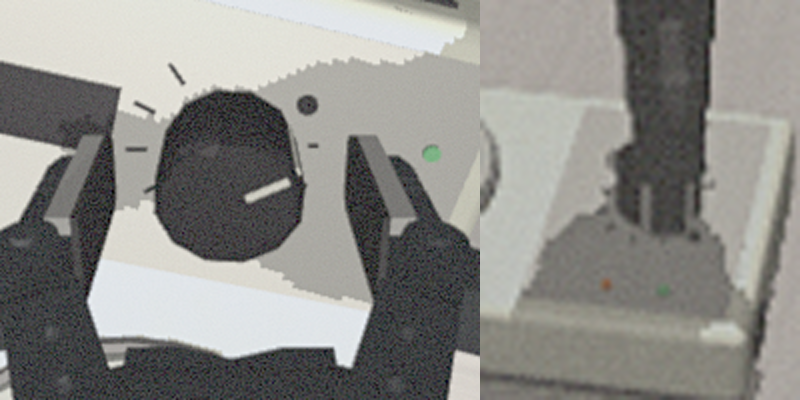

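Both pads are clear of the knob and it stayed put, with the pointer line still at zoom (248,199)-(291,181). Retreating upward.

Call:
move_arm:
  rows:
    - [[-15,0,0],0,60]
    - [[-40,0,0],0,60]
    - [[-70,-10,0],0,60]
    - [[-80,-25,0],0,60]
    - [[-80,-40,0],0,60]
    - [[-80,-40,0],0,60]

```text
clock: 17.03
position: [0.612, 0.0409, 0.1388]
ee_rot: [-0.416, 0.577, -0.409, -0.572]
contact_force: [0.7, 0.1, -0.0]
width: 0.0599
```

```bash
python3 -c "
from h import *
mean(2)
c,im=snap('wrist','w13');np.savez('pics/w13.npz',**c)
cs,si=snap('side','s13')
q=proj(c,[.572,.0285,.07]).astype(int);x0,y0=max(0,q[0]-60),max(0,q[1]-50);print(x0,y0)
def g(im): return np.clip(255*(im[:,:,::-1]/255.)**.6,0,255).astype(np.uint8)
a=cv2.resize(g(im[y0:y0+100,x0:x0+120]),(480,400),interpolation=2);b=cv2.resize(g(si[180:260,276:340]),(320,400),interpolation=2)
cv2.imwrite('pics/c13.png',np.hstack([a,b]))"
```

```text
t 17.08 p mm [610.75  40.72 138.24] sd [1.28 0.13 0.6 ] jaw 108.7 0.01 F [-0.2   0.35  0.26] M [ 0.026  0.02  -0.023] w 60.03 tilt [ 0.0077  0.0029 -1.    ]
253 111
```

View pics/c13.png

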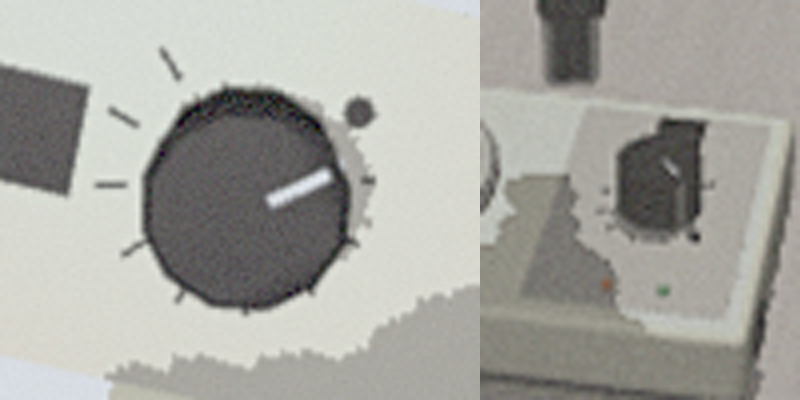

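The knob stands on the dial. In the wrist view the pointer line runs from zoom (270,201) to (330,173), and the dot is at (360,112). I'll correct for parallax and check height and angle.

```bash
python3 -c "
from h import *
c=dict(np.load('pics/w13.npz'));cs=viewer.get_calibration('side')
f=lambda q:(253+q[0]/4-.4,111+q[1]/4-.4)
fs=lambda q:(276+(q[0]-480)/5-.4,180+q[1]/5-.4)
D=onz(c,f((360,112)),.05);a,b=[onz(c,f(q),.078) for q in((270,201),(330,173))]
print('dot',D,'ptr',a,b,np.degrees(np.arctan2(b[1]-a[1],b[0]-a[0])))
for q in([.572,.0285],[.571,.0278]): print(np.degrees(np.arctan2(D[1]-q[1],D[0]-q[0])),np.degrees(np.arctan2(b[1]-q[1],b[0]-q[0])))
print('tri outer',tri([(c,f((330,173))),(cs,fs((679,176)))]),'dot',tri([(c,f((360,112))),(cs,fs((695,237)))]))
"
```

```text
dot [0.55258912 0.04525061 0.05      ] ptr [0.56859772 0.03226408 0.078     ] [0.56082993 0.0402803  0.078     ] 134.0982262448731
139.2074679820295 133.47690062497924
136.53385749127852 129.17622751800008
tri outer (array([0.56036666, 0.04022435, 0.07792727]), [array([ 0.1, -0.7]), array([-0.2, -0. ])]) dot (array([0.55198974, 0.04508255, 0.0506232 ]), [array([ 0.1, -0.7]), array([-0.2, -0. ])])
```

```bash
python3 -c "
from h import *
mean(4); print(manip.sign_off())"
```

```text
t 17.38 p mm [607.11  40.17 136.55] sd [0.18 0.02 0.13] jaw 108.66 0.0 F [ 0.28  0.37 -0.41] M [ 0.003 -0.005  0.004] w 60.11 tilt [ 0.0046  0.0029 -1.    ]
the job is handed in; nothing more can be done
None
```

The knob is back on its shaft, pressed home and turned down to the off dot. I then released it, backed the gripper off upward and handed the job in at about 17 s. No verdict is reported.

- **Fit:** The flat was found by looking: the wrist camera read it at 49° in the world frame. The knob then slid onto the shaft without resistance, so no search by feel was needed.
- **Home:** The knob held against a 25 N press without moving. Its underside was at about 51.9 mm (home is 52 mm), and its top triangulated to 77.9 mm (78 mm expected). I never felt the bead's 8 to 14 N directly. I only saw a small side force come and go at the right height, so the snap is inferred from the final height and the firm seat.
- **Off dot:** After release, the camera put the pointer at about 134° and the dot at about 139°, so about 5° short, against a limit of 15°. From the jaw angle it should have been about 138.7°, so the two checks disagree by about 5°. I stopped before feeling the end stop. The turning moment stayed at the shaft's own 0.05 N m, below the 0.14 N m that breaks it.
- **Surroundings:** I saw no contact with anything else and kept clear of it. I did not re-measure the other objects at the end.

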